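# Roll the canister under the date stamp and stamp it

## Task

Without gripping or lifting it, roll the lying canister gently along the blue-railed track until it rests centred on the red line, and let go of it. Then push the red stamp knob down so that the pad presses firmly but not hard on the canister for about a second, and let it spring back up. Do not dent the canister, let it run away or stamp it off the line, and leave the upright canister, the jar, the tub and the ink tin around the jig where they are.

Things in the scene. Friction and masses are not known exactly. Their poses are not given: they have to be found in the camera images.
- mark (a point): Middle of the 5 mm wide red line across the track, on the upper face of the level steel base plate of the jig (plate 10 mm thick, fixed on the table). x axis: along the track, the way the canister must roll; z up; y across, away from the stamp's column. The track runs from x = -200 to +110 mm, 156 mm wide, between blue rails and end bars 16 mm higher than the plate.
- canister_mid (a point): Centre of the lying, closed aluminium canister with a green cap: rigid smooth cylinder 92 mm in diameter, 140 mm long, 0.5 to 0.7 kg, axis (its y) across the track. Starts 50 to 130 mm before the line (mark's -x side). Rolls freely and keeps rolling until stopped; a fingertip pressing on its top carries it at half the fingertip's speed. More than 22 N from the fingers dents it.
- stamp_top (a point): Centre of the top of the red knob (36 mm diameter), 162 mm above the plate when up, over the line at the mark's y = -48 mm. Pushed down on a spring (1.5 to 4 N, end stop at 18 mm). After 6 to 14 mm (the pad's height is reset each time: feel for it) its rigid 34 mm pad meets the canister and the push stiffens sharply. A print needs 5 N on the canister (10 N at the knob) for 0.5 s; 20 N dents it.
- spare_canister: Bystander: a like canister standing upright (92 mm diameter, 140 mm tall), origin at the centre of its underside.
- parts_tub: Bystander: white open tub 150 x 110 x 60 mm, origin at the centre of its underside.
- seasoning_jar: Bystander: amber jar 56 mm in diameter, 100 mm tall, origin at the centre of its underside.
- ink_tin: Bystander: flat blue ink tin 75 x 110 x 18 mm, origin at the centre of its underside.
- canister: The very same canister: its origin too is the centre of the cylinder, its y axis the cylinder's axis (it turns as it rolls).
- stamp: The sliding stamp (knob, stem and pad); its origin is the centre of the knob's top.
- bracket_end (a point): Inner end of the stamp's level grey arm, at mid-height, on the red line: 121 mm above the plate, at the mark's y = -35 mm. The arm is 36 mm wide along the track and 14 mm thick; it reaches over the track from a grey column (middle at y = -112 mm) and carries the stamp. Above the track nothing is in the way from y = -27 mm to the +y rail.

How it is judged:
By the outcome, as a careful person would: the job done as asked, in the order asked, and still so for the second after the job is handed in, with the robot touching nothing.
It also fails if it takes over 67 s, if anything falls off the work surface, if the arm or the gripper's body presses on something with over 40 N, if the wrist force passes 120 N, or if a joint passes its speed limit or range.

## Robot

A 6-joint arm with a two-finger parallel gripper is mounted at the origin on the work surface. World frame = base frame: x ahead of the robot, y to its left, z up, the work surface at z = 0. Lengths are in m, angles in degrees, forces in N, time in s.
With the tool pointing down it reaches from about 0.25 to 0.725 m from the base axis. Payload 9.7 kg.
Tool frame: the origin (TCP) lies between the finger pads; the fingertips stand 19 mm ahead of it and the grasp point (between the pads) is the TCP; z points along the fingers, y is the line along which they close (so a half turn about z gives the same grasp; the last joint's range is limited). The gripper opens to 85 mm and grips with 20 to 120 N. Pads are 22 mm wide; open, the fingers measure 114 mm over their backs; the gripper's body (76 mm by 85 mm) begins 54 mm behind the grasp point. The pads swing forward as they close: fully open they stand 13 mm farther back than shut.
Start: joints at [67.208, 4.979, 10.078, 95.1, 0, 90], TCP at [0.213, 0.507, 0.25] pointing down, gripper open.
Joint ranges: [-179.16, 179.16], [-48.56, 103.87], [-65.8, 70.77], [-126.05, 130.52], [-82.76, 87.17], [-180, 180]. Speed limits (degrees/s): [127.2, 127.2, 147.25, 180, 180, 180].

## Interface

Orientations are given as [roll, pitch, yaw] about the fixed x, y, z axes, in that order (R = Rz(yaw) Ry(pitch) Rx(roll)).
In Python, from workcell import telemetry, camera, calibration, workorder gives the robot as it stands.
- The arm moves only by the tool play_rows, never from a script. Its argument "increments" is a list of rows, each a list of 3 entries, a list of its own where there are three numbers: the shift along the tool's x, y, z in mm, then the turn, a rotation vector about the tool's x, y, z in degrees, then the closure, from 0 (fully open) to 1 (shut). In form: [[[x, y, z], [ax, ay, az], jaw], ...]. A call has 1 to 20 rows; each row is the pose to reach, as a shift and turn from the pose commanded when the call began, along the tool's axes at that moment; what a row does not reach only later rows make up. A row lasts 1/10 s, in which the tool goes at most 50 mm and 8.59 degrees, less where a joint would pass 70% of its speed; a pose out of reach is approached as far as the arm can. A call with a gripper value outside its range is refused whole. The fingers move at their own pace and stop on an object; "grip_force" is the grip in N (left out, the last holds). Time passes only in rows, so rows that repeat a pose let the fingers close. It gives the time, the measured TCP pose, the force, the opening and the grip force at its end, in the units of the state.
- telemetry.get_obs(): the state, without advancing time (a new reading comes with each control period).
- camera(name): name is "side" or "top"; returns (picture, depth): 384x512x3 uint8, red, green, blue; 384x512 float32, m along the optical axis (not along the pixel's ray), 0 where there is no reading.
- calibration(name): a dict with "vertical_fov" (degrees; the focal length in pixels is half the picture's height over the tangent of half this angle, whatever the lens; pixels are square), "cx", "cy" (the principal point, pixels), "k1" (the pictures are not rectified: a ray, as slopes to the right and down, at radius r is drawn at 1 + k1 r^2 times it, then the intrinsics apply), "rvec" (rotation vector, rad) and "tvec" (3), from world to camera coordinates, as OpenCV has them. Camera axes: x right, y down, z forward; pixel columns grow to the right and rows downward; lengths in m; the calibration is good to about 2 mm. A picture is of the moment at which its call begins. calibration takes no time and is no camera call.
- workorder.job_done(): hands the job in; it is judged then, once.
The state is a dict: "time": time; "q": joint angles; "qd": joint speeds; "joint_efforts": joint torques, N m; "ee_pos": TCP position; "tcp_rot": TCP orientation; "wrist_force": force on the tool from outside, world axes, zero at the start; "torque": the same for the moment, N m; "opening": finger opening in m; "grasp_force": force on a finger pad.
Only numpy, scipy, OpenCV 4.12 (cv2) and the standard library are available. Lean on these libraries where they do the work, as an engineer would, in place of code of your own. Each camera call takes 0.05 s, during which the arm holds its last target. There are 200 camera calls.

## Working session

There is one attempt and no reset: what is moved stays moved. The work goes in short steps, Python scripts to look and compute and a tool call to move; the robot and the scene stay as the last step left them, time stands still between calls to the robot, and variables do not carry over. Pictures are saved under pics/ and viewed, at most 10 in all, crops included, and the job is handed in when it is done.

Besides the shell and the picture viewer there is one more tool, called after "Emit:" as name(argument=value, ...), one argument or row to a line, values as JSON. play_rows: Moves the arm, as the interface text tells. Its arguments: {"type":"object","properties":{"increments":{"type":"array"},"grip_force":{"type":"number"}},"required":["increments"]}

```bash
mkdir -p pics; cat > h.py <<'E'
import numpy as np, cv2
from workcell import telemetry, camera, calibration, workorder
def cal(n):
    c=calibration(n); f=192/np.tan(np.radians(c["vertical_fov"])/2)
    return f,c["cx"],c["cy"],c["k1"],cv2.Rodrigues(np.array(c["rvec"],float))[0],np.array(c["tvec"],float)
def ray(n,u,v):
    f,cx,cy,k,R,t=cal(n); K=np.array([[f,0,cx],[0,f,cy],[0,0,1.]])
    p=cv2.undistortPoints(np.array([[[u,v]]],float),K,np.array([k,0,0,0.]))[0,0]
    return R.T@np.array([p[0],p[1],1]), -R.T@t
def onz(n,u,v,z):
    d,o=ray(n,u,v); return o+d*(z-o[2])/d[2]
def dep(n,u,v,D):
    d,o=ray(n,u,v); return o+d*D[int(round(v)),int(round(u))]
def proj(n,P):
    f,cx,cy,k,R,t=cal(n); K=np.array([[f,0,cx],[0,f,cy],[0,0,1.]])
    return cv2.projectPoints(np.array(P,float).reshape(-1,1,3),cv2.Rodrigues(R)[0],t,K,np.array([k,0,0,0.]))[0][:,0]
E
python3 - <<'E'
from h import *
for n in("side","top"):
    p,D=camera(n); cv2.imwrite(f"pics/{n}0.png",p[:,:,::-1]); np.save(f"{n}0.npy",D); print(n,calibration(n), ray(n,256,192)[1])
print(telemetry.get_obs())
E
```

```text
side {'vertical_fov': 57.32062566364451, 'cx': 254.3002075428218, 'cy': 188.57600885802555, 'k1': -0.026347548520089827, 'rvec': array([ 0.02331719, -2.78102617,  1.39289748]), 'tvec': array([0.49719531, 0.09119553, 1.3262945 ])} [0.45100519 1.02048005 0.87737774]
top {'vertical_fov': 45.25075818775579, 'cx': 253.30464294482147, 'cy': 185.12808571793775, 'k1': -0.11780771831456714, 'rvec': array([ 2.14334437, -2.13271165,  0.1695054 ]), 'tvec': array([0.01751923, 0.51613959, 1.30926649])} [0.30195941 0.01823798 1.37454489]
{'time': 0.1, 'q': array([6.72097526e+01, 5.00823602e+00, 1.00384929e+01, 9.50996173e+01,
       3.92116143e-04, 8.99978851e+01]), 'qd': array([ 0.02658169, -0.01582539,  0.09471434, -0.0804035 , -0.02703409,
       -0.02616533]), 'joint_efforts': array([-4.34082722e-04, -5.21562481e+01,  4.65651584e+01,  1.60530768e-02,
       -6.44588067e-05, -2.25644953e-05]), 'ee_pos': array([0.21297359, 0.50689036, 0.24964671]), 'tcp_rot': array([-1.79930640e+02, -3.94676026e-04,  1.57211867e+02]), 'wrist_force': array([ 0.283178  , -1.07036409, -0.71381196]), 'torque': array([0.01904159, 0.0194804 , 0.07570417]), 'grasp_force': 0.0, 'opening': 0.08515693965830344}
```

View pics/side0.png

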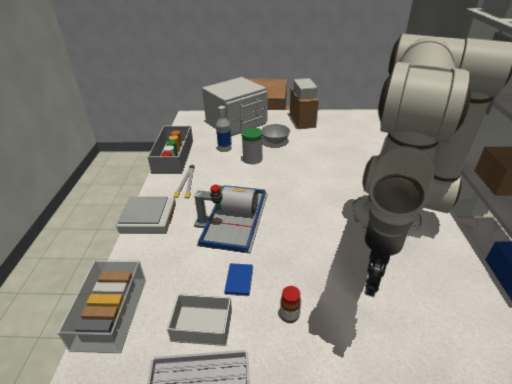

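View pics/top0.png

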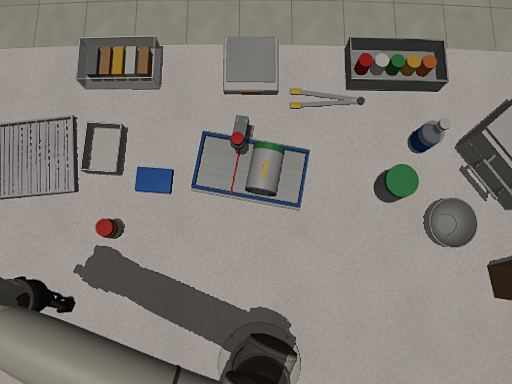

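The side view shows the blue-railed jig at about (235,215), with the stamp knob at (216,190). In the top view the jig spans (193-310, 131-208), the red line runs from about (238,150) to (232,192), the canister is at (264,168) and the knob at (238,139).

```bash
python3 - <<'E'
from h import *
p=cv2.imread("pics/top0.png")[110:220,180:320]
cv2.imwrite("pics/c1.png",cv2.resize(p,None,fx=5,fy=5,interpolation=cv2.INTER_CUBIC))
E
```

```text
(no output)
```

View pics/c1.png

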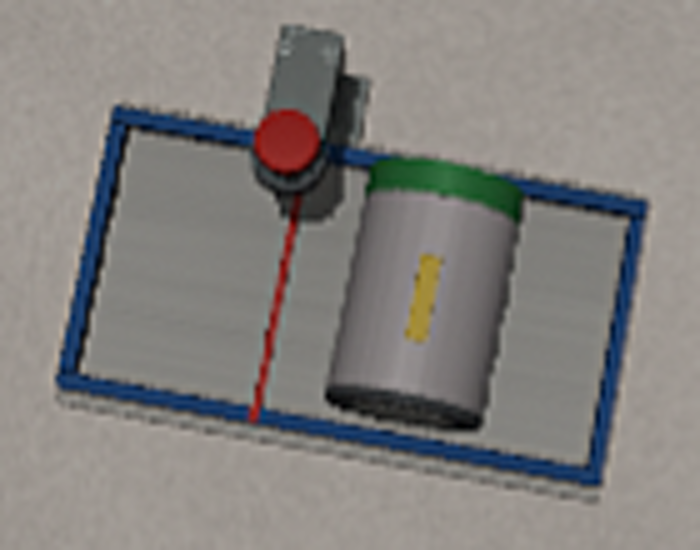

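The crop (scale 5, origin 180,110) shows the inner rail corners near (128,126), (630,216), (590,468) and (77,378). The red line runs (296,200)-(255,412), the knob is at (287,140), and the canister body spans roughly (325-523, 158-430).

```bash
cat > m.py <<'E'
from h import *
from scipy.optimize import least_squares
def cloud(n,D):
    f,cx,cy,k,R,t=cal(n); K=np.array([[f,0,cx],[0,f,cy],[0,0,1.]])
    v,u=np.nonzero(D>0); p=cv2.undistortPoints(np.stack([u,v],-1).astype(float)[:,None],K,np.array([k,0,0,0.]))[:,0]
    return (np.c_[p,np.ones(len(p))]*D[v,u][:,None]-t)@R, np.c_[u,v]
def tojig(P,m,yaw):
    c,s=np.cos(yaw),np.sin(yaw); d=np.asarray(P)[...,:2]-m; return np.stack([d@[c,s],d@[-s,c]],-1)
def canister(m,yaw,D,n="top"):
    P,_=cloud(n,D); J=tojig(P,m,yaw)
    s=(P[:,2]>.055)&(P[:,2]<.12)&(J[:,1]>-.015)&(J[:,1]<.09)&(abs(J[:,0]+.04)<.16)
    Q=np.c_[J[s],P[s,2]]
    # x0, skew, z0
    r=least_squares(lambda a:np.hypot(Q[:,0]-a[0]-a[1]*Q[:,1],Q[:,2]-a[2])-.046,[np.median(Q[:,0]),0,.056],loss="soft_l1",f_scale=.002)
    return r.x,Q
E
python3 - <<'E'
from m import *
D=np.load("top0.npy")
C=[onz("top",180+u/5,110+v/5,.026)[:2] for u,v in [(128,126),(630,216),(590,468),(77,378)]]
M=np.array([[.11,-.078],[-.2,-.078],[-.2,.078],[.11,.078]])
def res(a):
    return np.ravel(tojig(C,a[:2],a[2])-M)
r=least_squares(res,[.5,0,1.5]); m=r.x[:2];yaw=r.x[2]
print(m,np.degrees(yaw),r.fun.round(4)*1000)
L=[onz("top",180+u/5,110+v/5,.010) for u,v in [(296,200),(270,335),(255,405)]]
print("line",tojig(L,m,yaw))
k=onz("top",180+287/5,110+140/5,.172);print("knob",k,tojig(k,m,yaw),dep("top",237,138,D))
for n in("top","side"):
  a,Q=canister(m,yaw,np.load(n+"0.npy"),n); print("can",a,len(Q),Q.min(0),Q.max(0))
P,_=cloud("top",D);J=tojig(P,m,yaw)
for s in [(P[:,2]>.055)&(P[:,2]<.12)&(abs(J[:,0]+.1)<.06)]: print("can y",np.percentile(J[s,1],[.5,99.5]))
s=(abs(J[:,0])<.15)&(abs(J[:,1])<.07)&(P[:,2]<.03);print("plate z",np.median(P[s,2]))
s=(abs(J[:,0])<.04)&(abs(J[:,1]+.048)<.03)&(P[:,2]>.14);print("knob pts",J[s].mean(0),np.median(P[s,2]),s.sum())
P,_=cloud("side",np.load("side0.npy"));J=tojig(P,m,yaw)
s=(abs(J[:,0])<.04)&(abs(J[:,1]+.048)<.03)&(P[:,2]>.165);print("knob side",J[s].mean(0),np.median(P[s,2]),s.sum())
# red line pixels in the side view
import cv2
p=cv2.imread("pics/side0.png")[170:255,190:275];cv2.imwrite("pics/c2.png",cv2.resize(p,None,fx=7,fy=7,interpolation=cv2.INTER_CUBIC))
E
```

```text
[0.57458642 0.07122167] 80.08677053350954 [-0.9 -0.6  1.4  0.8  0.5 -0.6 -1.   0.3]
line [[ 0.00180322 -0.05490867]
 [ 0.00201794  0.02984032]
 [ 0.00304366  0.07329204]]
knob [0.62331355 0.06336123 0.172     ] [ 0.00064561 -0.04935284] [0.62387039 0.06451896 0.16990012]
can [-0.08499641  0.01375341  0.05489169] 988 [-0.13062202 -0.0148977   0.05507564] [-0.03824504  0.07103736  0.10745057]
can [-0.08505025  0.02485461  0.05394705] 485 [-0.1202636  -0.01488618  0.05503082] [-0.03420356  0.06965183  0.10495007]
can y [-0.07047862  0.5430939 ]
plate z 0.009020079827597819
knob pts [ 0.00078935 -0.04764954] 0.16991914915960327 188
knob side [ 0.00567523 -0.04979368] 0.16984832401924366 58
```

View pics/c2.png

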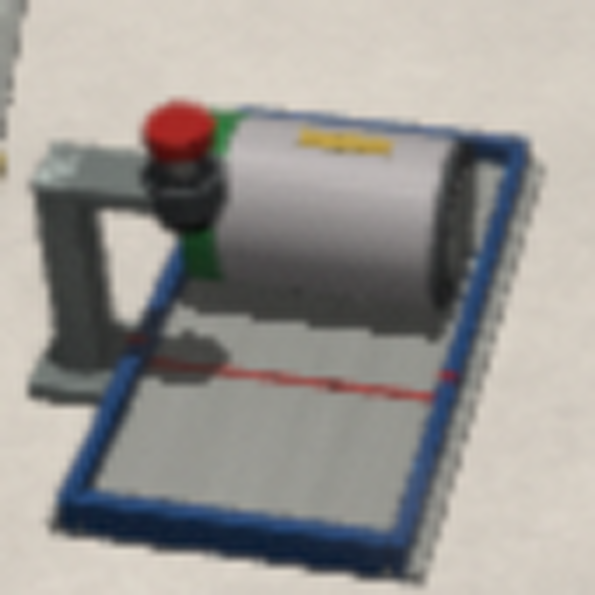

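The side crop agrees: the canister lies behind the line, and nothing else is in the track. By the fit the line is about 87 mm ahead of the canister centre, and the track yaw is about 79.5°. I'm moving above the canister with the gripper shut and tool x along the track.

Emit:
play_rows(
  increments=[
    [[-504,-363,0],[0,0,77.7],1],
    [[-504,-363,0],[0,0,77.7],1],
    [[-504,-363,0],[0,0,77.7],1],
    [[-504,-363,0],[0,0,77.7],1],
    [[-504,-363,0],[0,0,77.7],1],
    [[-504,-363,0],[0,0,77.7],1],
    [[-504,-363,0],[0,0,77.7],1],
    [[-504,-363,0],[0,0,77.7],1],
    [[-504,-363,0],[0,0,77.7],1],
    [[-504,-363,0],[0,0,77.7],1],
    [[-504,-363,0],[0,0,77.7],1],
    [[-504,-363,0],[0,0,77.7],1],
    [[-504,-363,0],[0,0,77.7],1],
    [[-504,-363,0],[0,0,77.7],1],
    [[-504,-363,0],[0,0,77.7],1],
    [[-504,-363,0],[0,0,77.7],1],
  ],
  grip_force=20,
)

```text
time: 1.7
ee_pos: [0.5367, -0.022, 0.2503]
tcp_rot: [-180.0, -0.0, 79.6]
wrist_force: [-0.1, -0.8, 0.2]
opening: -0.0003
grasp_force: 0.0
```

```bash
python3 - <<'E'
from m import *
o=telemetry.get_obs();print(o["time"],o["ee_pos"],o["tcp_rot"],o["wrist_force"],o["opening"])
p,D=camera("side")
m=np.array([.5750,.0734]);yaw=np.radians(79.5)
print("tcp jig",tojig(o["ee_pos"],m,yaw)); print("can",canister(m,yaw,D,"side")[0])
cv2.imwrite("pics/c3.png",cv2.resize(p[100:260,180:340,::-1],None,fx=3.75,fy=3.75,interpolation=cv2.INTER_CUBIC))
# fingertip shape: points close to tcp
P,_=cloud("side",D);J=tojig(P-[o["ee_pos"][0],o["ee_pos"][1],0],np.zeros(2),yaw)
s=(abs(J)<.06).all(1)&(P[:,2]>.2)&(P[:,2]<.36)
for lo in np.arange(.22,.3,.01):
    t=s&(P[:,2]>=lo)&(P[:,2]<lo+.01); print(round(lo,3),t.sum(),J[t].min(0).round(3) if t.any() else '',J[t].max(0).round(3) if t.any() else '')
E
```

```text
1.7 [ 0.53665501 -0.02204043  0.25029625] [-1.79981969e+02 -8.81518255e-03  7.95537717e+01] [-0.08936759 -0.82384104  0.20256494] -0.0002961943226194432
tcp jig [-0.10083009  0.02031026]
can [-0.0865351   0.00675787  0.05362484]
0.22 0  
0.23 12 [ 0.005 -0.012] [0.014 0.013]
0.24 19 [ 0.006 -0.012] [0.016 0.014]
0.25 22 [ 0.004 -0.012] [0.013 0.015]
0.26 20 [-0.002 -0.014] [0.015 0.015]
0.27 42 [-0.012 -0.03 ] [0.018 0.03 ]
0.28 66 [-0.017 -0.036] [0.019 0.039]
0.29 55 [-0.009 -0.046] [0.018 0.047]
```

View pics/c3.png

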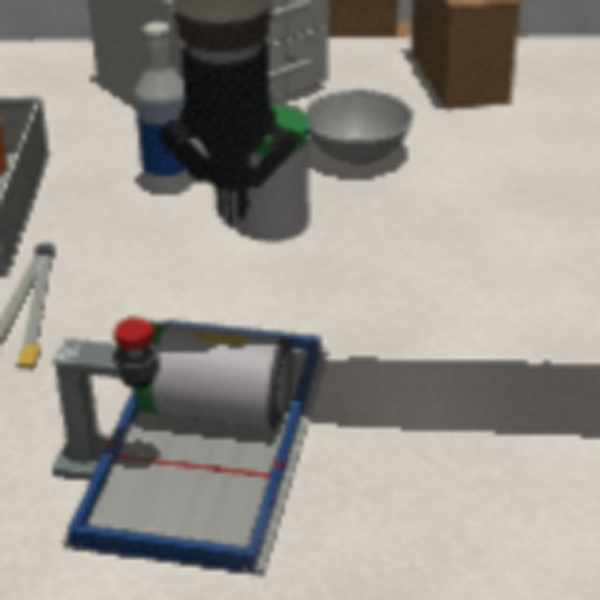

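The side view shows the shut tip hanging clear, with the canister still 87 mm before the line. The knuckles reach ±46 mm across the track, so I'll shift 6 mm away from the stamp and come down.

Emit:
play_rows(
  increments=[
    [[0,-6,30],[0,0,0],1],
    [[0,-6,60],[0,0,0],1],
    [[0,-6,90],[0,0,0],1],
    [[0,-6,110],[0,0,0],1],
    [[0,-6,120],[0,0,0],1],
    [[0,-6,124],[0,0,0],1],
    [[0,-6,124],[0,0,0],1],
    [[0,-6,124],[0,0,0],1],
  ],
)

```text
time: 2.55
ee_pos: [0.5317, -0.0216, 0.1275]
tcp_rot: [179.9, -0.0, 79.5]
wrist_force: [-0.1, 0.6, 0.8]
opening: -0.0003
grasp_force: 0.0
```

Emit:
play_rows(
  increments=[
    [[0,0,1],[0,0,0],1],
    [[0,0,2],[0,0,0],1],
    [[0,0,2],[0,0,0],1],
    [[0,0,2],[0,0,0],1],
  ],
)

```text
time: 2.95
ee_pos: [0.5312, -0.0218, 0.1244]
tcp_rot: [180.0, -0.0, 79.5]
wrist_force: [0.5, -0.4, 0.2]
opening: 0.0003
grasp_force: 0.0
```

Emit:
play_rows(
  increments=[
    [[0,0,1],[0,0,0],1],
    [[0,0,1.5],[0,0,0],1],
    [[0,0,1.5],[0,0,0],1],
    [[0,0,1.5],[0,0,0],1],
  ],
)

```text
time: 3.35
ee_pos: [0.5312, -0.0218, 0.1228]
tcp_rot: [-180.0, -0.0, 79.5]
wrist_force: [-0.2, 0.2, -0.5]
opening: -0.0005
grasp_force: 0.0
```

Emit:
play_rows(
  increments=[
    [[0,0,0.5],[0,0,0],1],
    [[0,0,1],[0,0,0],1],
    [[0,0,1],[0,0,0],1],
    [[0,0,1],[0,0,0],1],
  ],
)

```text
time: 3.75
ee_pos: [0.5312, -0.0218, 0.1218]
tcp_rot: [-180.0, 0.0, 79.5]
wrist_force: [-0.3, 0.5, -0.1]
opening: 0.0001
grasp_force: 0.0
```

Emit:
play_rows(
  increments=[
    [[0,0,0.5],[0,0,0],1],
    [[0,0,0.8],[0,0,0],1],
    [[0,0,0.8],[0,0,0],1],
    [[0,0,0.8],[0,0,0],1],
  ],
)

```text
time: 4.15
ee_pos: [0.5312, -0.0217, 0.121]
tcp_rot: [180.0, -0.0, 79.5]
wrist_force: [0.2, 0.5, -0.1]
opening: -0.0003
grasp_force: 0.0
```

Emit:
play_rows(
  increments=[
    [[0,0,0.3],[0,0,0],1],
    [[0,0,0.5],[0,0,0],1],
    [[0,0,0.5],[0,0,0],1],
    [[0,0,0.5],[0,0,0],1],
  ],
)

```text
time: 4.55
ee_pos: [0.5312, -0.0217, 0.1206]
tcp_rot: [180.0, -0.0, 79.5]
wrist_force: [0.4, -0.3, 1.8]
opening: 0.0001
grasp_force: 0.5
```

Emit:
play_rows(
  increments=[
    [[0,0,0.3],[0,0,0],1],
    [[0,0,0.4],[0,0,0],1],
    [[0,0,0.4],[0,0,0],1],
    [[0,0,0.4],[0,0,0],1],
  ],
)

```text
time: 4.95
ee_pos: [0.5313, -0.0218, 0.1204]
tcp_rot: [180.0, -0.0, 79.5]
wrist_force: [-1.9, 0.2, 4.5]
opening: -0.0003
grasp_force: 2.7
```

Emit:
play_rows(
  increments=[
    [[1,0,0],[0,0,0],1],
    [[3,0,0],[0,0,0],1],
    [[6,0,0],[0,0,0],1],
    [[10,0,0],[0,0,0],1],
    [[14,0,0],[0,0,0],1],
    [[17,0,0],[0,0,0],1],
    [[19,0,0],[0,0,0],1],
    [[20,0,0],[0,0,0],1],
    [[20,0,0],[0,0,0],1],
    [[20,0,0],[0,0,0],1],
  ],
)

```text
time: 5.95
ee_pos: [0.535, -0.0019, 0.1209]
tcp_rot: [179.9, -0.0, 79.5]
wrist_force: [-2.2, 1.2, 9.3]
opening: 0.0003
grasp_force: 4.5
```

```bash
cat > look.py <<'E'
from m import *
o=telemetry.get_obs(); m=np.array([.5750,.0734]);yaw=np.radians(79.5)
print(o["time"],o["ee_pos"],o["wrist_force"],"tcp jig",tojig(o["ee_pos"],m,yaw))
for n in ("side","top"):
    p,D=camera(n); P,_=cloud(n,D);J=tojig(P,m,yaw)
    # canister only, below the finger: z 0.055..0.1
    def fit(b):
        s=(P[:,2]>.055)&(P[:,2]<.1)&(J[:,1]>-.01)&(J[:,1]<.068)&(abs(J[:,0]+.04)<.16)
        Q=np.c_[J[s],P[s,2]]
        return least_squares(lambda a:np.hypot(Q[:,0]-a[0]-a[1]*Q[:,1],Q[:,2]-.0545)-.046,[-.05,0],loss="soft_l1",f_scale=.002).x
    print(n,fit(0))
E
python3 look.py
```

```text
5.95 [ 0.53501938 -0.00190817  0.12089784] [-2.18724446  1.1714368   9.27562509] tcp jig [-0.08133302  0.02558731]
side [-0.07712334  0.0088054 ]
top [-0.05  0.  ]
```

Rolling works as expected: the canister moved 10 mm for 20 mm of tip travel. I'll ease the pressure a little and continue.

Emit:
play_rows(
  increments=[
    [[1,0,-0.2],[0,0,0],1],
    [[3,0,-0.3],[0,0,0],1],
    [[6,0,-0.3],[0,0,0],1],
    [[10,0,-0.3],[0,0,0],1],
    [[14,0,-0.3],[0,0,0],1],
    [[18,0,-0.3],[0,0,0],1],
    [[22,0,-0.3],[0,0,0],1],
    [[26,0,-0.2],[0,0,0],1],
    [[30,0,-0.1],[0,0,0],1],
    [[34,0,0],[0,0,0],1],
    [[37,0,0.1],[0,0,0],1],
    [[39,0,0.1],[0,0,0],1],
    [[40,0,0.2],[0,0,0],1],
    [[40,0,0.2],[0,0,0],1],
    [[40,0,0.2],[0,0,0],1],
  ],
)

```text
time: 7.55
ee_pos: [0.5424, 0.0372, 0.1201]
tcp_rot: [180.0, -0.0, 79.5]
wrist_force: [1.2, 0.6, 5.0]
opening: 0.0003
grasp_force: 2.6
```

```bash
python3 look.py
```

```text
7.55 [0.54236327 0.03723867 0.1200713 ] [1.22070801 0.59591612 4.95000496] tcp jig [-0.04150338  0.02550034]
side [-0.05688327 -0.01025168]
top [-0.05  0.  ]
```

Emit:
play_rows(
  increments=[
    [[0,0,-0.3],[0,0,0],1],
    [[0,0,-0.6],[0,0,0],1],
    [[0,0,-1.5],[0,0,0],1],
    [[0,0,-6],[0,0,0],1],
    [[0,0,-8],[0,0,0],1],
    [[-10,0,-8],[0,0,0],1],
    [[-22,0,-8],[0,0,0],1],
    [[-30,0,-8],[0,0,0],1],
    [[-30,0,-8],[0,0,0],1],
    [[-30,0,-5],[0,0,0],1],
    [[-30,0,-3],[0,0,0],1],
  ],
)

```text
time: 8.75
ee_pos: [0.5366, 0.0077, 0.1226]
tcp_rot: [-180.0, -0.0, 79.5]
wrist_force: [-0.5, -0.4, -0.3]
opening: 0.0003
grasp_force: 0.0
```

```bash
python3 look.py
```

```text
8.75 [0.53660407 0.0077491  0.1225514 ] [-0.45211401 -0.39198941 -0.34777408] tcp jig [-0.07154868  0.02578906]
side [-0.05753205  0.01208171]
top [-0.05  0.  ]
```

Emit:
play_rows(
  increments=[
    [[0,0,1.5],[0,0,0],1],
    [[0,0,2.4],[0,0,0],1],
    [[0,0,2.8],[0,0,0],1],
    [[0,0,3],[0,0,0],1],
    [[0,0,3],[0,0,0],1],
  ],
)

```text
time: 9.35
ee_pos: [0.5367, 0.0078, 0.1204]
tcp_rot: [180.0, -0.0, 79.5]
wrist_force: [-1.4, -0.2, 5.1]
opening: 0.0004
grasp_force: 2.5
```

Emit:
play_rows(
  increments=[
    [[1,0,0],[0,0,0],1],
    [[3,0,-0.1],[0,0,0],1],
    [[6,0,-0.2],[0,0,0],1],
    [[10,0,-0.3],[0,0,0],1],
    [[14,0,-0.3],[0,0,0],1],
    [[18,0,-0.3],[0,0,0],1],
    [[22,0,-0.3],[0,0,0],1],
    [[26,0,-0.3],[0,0,0],1],
    [[30,0,-0.3],[0,0,0],1],
    [[34,0,-0.3],[0,0,0],1],
    [[38,0,-0.3],[0,0,0],1],
    [[42,0,-0.3],[0,0,0],1],
    [[46,0,-0.2],[0,0,0],1],
    [[50,0,-0.1],[0,0,0],1],
    [[53,0,0],[0,0,0],1],
    [[55,0,0],[0,0,0],1],
    [[56,0,0],[0,0,0],1],
    [[56,0,0],[0,0,0],1],
    [[56,0,0],[0,0,0],1],
  ],
)

```text
time: 11.25
ee_pos: [0.5471, 0.0629, 0.1204]
tcp_rot: [180.0, -0.0, 79.5]
wrist_force: [-0.8, 0.8, 5.8]
opening: -0.0001
grasp_force: 2.8
```

Emit:
play_rows(
  increments=[
    [[0,0,-0.3],[0,0,0],1],
    [[0,0,-0.6],[0,0,0],1],
    [[0,0,-1.5],[0,0,0],1],
    [[0,0,-6],[0,0,0],1],
    [[0,0,-8],[0,0,0],1],
    [[-10,0,-8],[0,0,0],1],
    [[-22,0,-8],[0,0,0],1],
    [[-28,0,-8],[0,0,0],1],
    [[-28,0,-8],[0,0,0],1],
    [[-28,0,-5],[0,0,0],1],
    [[-28,0,-3],[0,0,0],1],
  ],
)

```text
time: 12.35
ee_pos: [0.5417, 0.0353, 0.1225]
tcp_rot: [-180.0, -0.0, 79.5]
wrist_force: [-1.2, 0.6, -0.7]
opening: -0.0001
grasp_force: 0.0
```

```bash
python3 look.py
```

```text
12.35 [0.54171899 0.03532426 0.12253966] [-1.24932328  0.61567445 -0.65164211] tcp jig [-0.04350314  0.02578496]
side [-0.02925328  0.00291622]
top [-0.05  0.  ]
```

Emit:
play_rows(
  increments=[
    [[0,0,1.5],[0,0,0],1],
    [[0,0,2.4],[0,0,0],1],
    [[0,0,2.8],[0,0,0],1],
    [[0,0,3],[0,0,0],1],
    [[0,0,3],[0,0,0],1],
  ],
)

```text
time: 12.95
ee_pos: [0.5418, 0.0354, 0.1204]
tcp_rot: [180.0, -0.0, 79.5]
wrist_force: [-1.1, -0.3, 4.9]
opening: -0.0002
grasp_force: 2.5
```

Emit:
play_rows(
  increments=[
    [[1,0,0],[0,0,0],1],
    [[3,0,-0.1],[0,0,0],1],
    [[6,0,-0.2],[0,0,0],1],
    [[10,0,-0.3],[0,0,0],1],
    [[14,0,-0.3],[0,0,0],1],
    [[18,0,-0.3],[0,0,0],1],
    [[22,0,-0.3],[0,0,0],1],
    [[26,0,-0.3],[0,0,0],1],
    [[30,0,-0.3],[0,0,0],1],
    [[34,0,-0.3],[0,0,0],1],
    [[38,0,-0.3],[0,0,0],1],
    [[42,0,-0.3],[0,0,0],1],
    [[46,0,-0.2],[0,0,0],1],
    [[50,0,-0.1],[0,0,0],1],
    [[53,0,0],[0,0,0],1],
    [[55,0,0],[0,0,0],1],
    [[56,0,0],[0,0,0],1],
    [[56,0,0],[0,0,0],1],
    [[56,0,0],[0,0,0],1],
  ],
)

```text
time: 14.85
ee_pos: [0.5522, 0.0905, 0.1204]
tcp_rot: [180.0, -0.0, 79.5]
wrist_force: [-0.6, 1.0, 5.0]
opening: -0.0002
grasp_force: 2.8
```

Emit:
play_rows(
  increments=[
    [[0,0,-0.3],[0,0,0],1],
    [[0,0,-0.6],[0,0,0],1],
    [[0,0,-1.5],[0,0,0],1],
    [[0,0,-6],[0,0,0],1],
    [[0,0,-20],[0,0,0],1],
    [[0,-20,-50],[0,0,0],1],
    [[0,-60,-90],[0,0,0],1],
    [[0,-100,-130],[0,0,0],1],
    [[0,-140,-130],[0,0,0],1],
    [[0,-170,-130],[0,0,0],1],
    [[0,-170,-130],[0,0,0],1],
  ],
)

```text
time: 15.95
ee_pos: [0.3824, 0.1217, 0.2524]
tcp_rot: [179.8, -0.1, 79.6]
wrist_force: [1.3, -0.0, 0.6]
opening: -0.0001
grasp_force: 0.0
```

```bash
sed -i 's/\.055)&(P\[:,2\]<.1)/.055)\&(P[:,2]<.106)/' look.py; python3 look.py; python3 - <<'E'
from h import *
p,_=camera("top"); cv2.imwrite("pics/top1.png",p[:,:,::-1])
cv2.imwrite("pics/c4.png",cv2.resize(p[110:220,180:320,::-1],None,fx=5,fy=5,interpolation=cv2.INTER_CUBIC))
E
```

```text
15.95 [0.38240626 0.1216924  0.25243747] [ 1.33874011 -0.03966607  0.61826659] tcp jig [0.01238632 0.19816934]
side [-0.00138677  0.00827009]
top [-0.00131858  0.00486735]
```

View pics/c4.png

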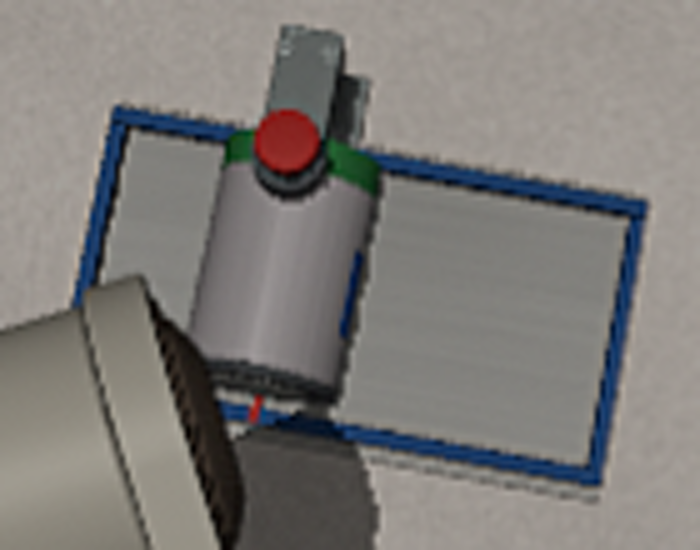

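The canister now lies under the stamp, with its axis roughly over the red line's end mark at (256,410). I'll check the line against the canister with both cameras.

```bash
python3 - <<'E'
from m import *
m=np.array([.5750,.0734]);yaw=np.radians(79.5)
for n in("top","side"):
    im=cv2.imread(f"pics/{n}0.png").astype(int); b,g,r=im[...,0],im[...,1],im[...,2]
    w=np.clip(r-(g+b)/2-25,0,None); v,u=np.nonzero(w>5)
    X=np.array([onz(n,a,c,.010) for a,c in zip(u,v)]); J=tojig(X,m,yaw); W=w[v,u]
    s=(abs(J[:,0])<.015)&(J[:,1]>-.03)&(J[:,1]<.07)
    c=np.polyfit(J[s,1],J[s,0],1,w=np.sqrt(W[s])); print(n,s.sum(),"line x = %.4f + %.4f y"%(c[1],c[0]))
    # knob centroid at z=.172
    k=np.array([onz(n,a,c,.172) for a,c in zip(u,v)]); K=tojig(k,m,yaw)
    s=(np.hypot(K[:,0],K[:,1]+.048)<.022); print(" knob",np.average(K[s],axis=0,weights=W[s]),s.sum())
print("bracket/top0 canister earlier")
E
```

```text
top 67 line x = 0.0007 + -0.0052 yTraceback (most recent call last):
  File "<stdin>", line 10, in <module>
  File "h.py", line 11, in onz
    d,o=ray(n,u,v); return o+d*(z-o[2])/d[2]
        ~~~^^^^^^^
  File "h.py", line 7, in ray
    f,cx,cy,k,R,t=cal(n); K=np.array([[f,0,cx],[0,f,cy],[0,0,1.]])
                  ~~~^^^
  File "h.py", line 4, in cal
    c=calibration(n); f=192/np.tan(np.radians(c["vertical_fov"])/2)
ValueError: time passes only in moves, steps and waits
```

```bash
sed -i 's/^def cal(n)/import functools\n@functools.lru_cache\ndef cal(n)/' h.py; python3 - <<'E'
from m import *
m=np.array([.5750,.0734]);yaw=np.radians(79.5)
for n in("top","side"):
    im=cv2.imread(f"pics/{n}0.png").astype(int); b,g,r=im[...,0],im[...,1],im[...,2]
    w=np.clip(r-(g+b)/2-25,0,None); v,u=np.nonzero(w>5); W=w[v,u]
    J=tojig(np.array([onz(n,a,c,.010) for a,c in zip(u,v)]),m,yaw)
    s=(abs(J[:,0])<.015)&(J[:,1]>-.03)&(J[:,1]<.07)
    c=np.polyfit(J[s,1],J[s,0],1,w=np.sqrt(W[s])); print(n,s.sum(),"line x = %.4f + %.4f y"%(c[1],c[0]))
    K=tojig(np.array([onz(n,a,c,.172) for a,c in zip(u,v)]),m,yaw)
    s=(np.hypot(K[:,0],K[:,1]+.048)<.022); print(" knob",np.average(K[s],axis=0,weights=W[s]),s.sum())
E
python3 look.py
```

```text
top 67 line x = 0.0007 + -0.0052 y
 knob [ 0.00074951 -0.05004772] 136
side 42 line x = 0.0021 + -0.0076 y
 knob [ 0.00597283 -0.04951133] 58
16.1 [0.38522906 0.12134612 0.25051364] [-0.14810839 -0.03850158 -0.36201338] tcp jig [0.01256025 0.1953307 ]
side [-0.00130188  0.0034918 ]
top [-0.0014936   0.00400475]
```

The line sits about 2 mm ahead of the canister's centre in both views. One short corrective nudge of 4.5 mm tip travel should fix that.

Emit:
play_rows(
  increments=[
    [[-15,40,0],[0,0,0],1],
    [[-15,80,0],[0,0,0],1],
    [[-15,120,0],[0,0,0],1],
    [[-15,155,20],[0,0,0],1],
    [[-15,170,60],[0,0,0],1],
    [[-15,170,100],[0,0,0],1],
    [[-15,170,120],[0,0,0],1],
    [[-15,170,125],[0,0,0],1],
    [[-15,170,127],[0,0,0],1],
    [[-15,170,127],[0,0,0],1],
    [[-15,170,128.5],[0,0,0],1],
    [[-15,170,129.2],[0,0,0],1],
    [[-15,170,129.5],[0,0,0],1],
    [[-15,170,129.5],[0,0,0],1],
  ],
)

```text
time: 17.6
ee_pos: [0.5495, 0.0757, 0.121]
tcp_rot: [179.9, -0.0, 79.5]
wrist_force: [0.9, 0.9, 1.3]
opening: -0.0002
grasp_force: 1.3
```

Emit:
play_rows(
  increments=[
    [[0,0,0.3],[0,0,0],1],
    [[0,0,0.4],[0,0,0],1],
    [[0.5,0,0.4],[0,0,0],1],
    [[1.5,0,0.4],[0,0,0],1],
    [[3,0,0.4],[0,0,0],1],
    [[4,0,0.4],[0,0,0],1],
    [[4.5,0,0.4],[0,0,0],1],
    [[4.5,0,0.4],[0,0,0],1],
    [[4.5,0,0.4],[0,0,0],1],
  ],
)

```text
time: 18.5
ee_pos: [0.5504, 0.0802, 0.121]
tcp_rot: [179.9, -0.0, 79.5]
wrist_force: [-0.7, -0.4, 5.8]
opening: 0.0002
grasp_force: 3.1
```

Emit:
play_rows(
  increments=[
    [[0,0,-0.3],[0,0,0],1],
    [[0,0,-0.6],[0,0,0],1],
    [[0,0,-1.5],[0,0,0],1],
    [[0,0,-6],[0,0,0],1],
    [[0,0,-20],[0,0,0],1],
    [[0,0,-60],[0,0,0],1],
    [[0,0,-90],[0,0,0],1],
    [[0,0,-90],[0,0,0],1],
    [[0,0,-90],[0,0,0],1],
  ],
)

```text
time: 19.4
ee_pos: [0.5504, 0.0801, 0.2112]
tcp_rot: [179.9, -0.0, 79.5]
wrist_force: [-0.3, -0.5, -0.7]
opening: -0.0001
grasp_force: 0.0
```

```bash
python3 look.py
```

```text
19.4 [0.550437   0.08005434 0.2112033 ] [-0.31382779 -0.51891385 -0.71251698] tcp jig [0.00206666 0.02536435]
side [0.00086983 0.0153915 ]
top [-0.05  0.  ]
```

The canister is centred to within about 1 mm. Next I'll go over the knob and feel downward.

Emit:
play_rows(
  increments=[
    [[-1.5,30,0],[0,0,0],1],
    [[-1.5,60,0],[0,0,0],1],
    [[-1.5,73.5,0],[0,0,0],1],
    [[-1.5,73.5,0],[0,0,0],1],
    [[-1.5,73.5,8],[0,0,0],1],
    [[-1.5,73.5,14],[0,0,0],1],
    [[-1.5,73.5,17],[0,0,0],1],
    [[-1.5,73.5,17],[0,0,0],1],
    [[-1.5,73.5,17],[0,0,0],1],
  ],
)

```text
time: 20.4
ee_pos: [0.6217, 0.0652, 0.1933]
tcp_rot: [180.0, -0.0, 79.5]
wrist_force: [0.6, 0.0, -0.3]
opening: 0.0001
grasp_force: 0.0
```

Emit:
play_rows(
  increments=[
    [[0,0,2],[0,0,0],1],
    [[0,0,4],[0,0,0],1],
    [[0,0,6],[0,0,0],1],
    [[0,0,8],[0,0,0],1],
    [[0,0,8],[0,0,0],1],
    [[0,0,8],[0,0,0],1],
  ],
)

```text
time: 21.0
ee_pos: [0.6221, 0.0652, 0.185]
tcp_rot: [180.0, -0.0, 79.5]
wrist_force: [1.0, 0.2, 2.3]
opening: -0.0004
grasp_force: 1.1
```

Emit:
play_rows(
  increments=[
    [[0,0,0.5],[0,0,0],1],
    [[0,0,1],[0,0,0],1],
    [[0,0,1],[0,0,0],1],
  ],
)

```text
time: 21.3
ee_pos: [0.6221, 0.0652, 0.184]
tcp_rot: [180.0, -0.0, 79.5]
wrist_force: [0.4, 1.4, 2.2]
opening: 0.0002
grasp_force: 1.1
```

Emit:
play_rows(
  increments=[
    [[0,0,0.5],[0,0,0],1],
    [[0,0,1],[0,0,0],1],
    [[0,0,1],[0,0,0],1],
  ],
)

```text
time: 21.6
ee_pos: [0.6221, 0.0652, 0.183]
tcp_rot: [180.0, -0.0, 79.5]
wrist_force: [0.9, 1.5, 2.1]
opening: 0.0003
grasp_force: 1.2
```

Emit:
play_rows(
  increments=[
    [[0,0,0.5],[0,0,0],1],
    [[0,0,1],[0,0,0],1],
    [[0,0,1],[0,0,0],1],
  ],
)

```text
time: 21.9
ee_pos: [0.6221, 0.0652, 0.1819]
tcp_rot: [180.0, -0.0, 79.5]
wrist_force: [2.3, 1.2, 2.8]
opening: 0.0002
grasp_force: 1.3
```

Emit:
play_rows(
  increments=[
    [[0,0,0.5],[0,0,0],1],
    [[0,0,0.7],[0,0,0],1],
    [[0,0,0.7],[0,0,0],1],
  ],
)

```text
time: 22.2
ee_pos: [0.6221, 0.0652, 0.1813]
tcp_rot: [180.0, 0.0, 79.5]
wrist_force: [0.7, 2.4, 2.8]
opening: -0.0
grasp_force: 1.4
```

Emit:
play_rows(
  increments=[
    [[0,0,0.5],[0,0,0],1],
    [[0,0,0.7],[0,0,0],1],
    [[0,0,0.7],[0,0,0],1],
  ],
)

```text
time: 22.5
ee_pos: [0.622, 0.0652, 0.1806]
tcp_rot: [180.0, 0.0, 79.5]
wrist_force: [1.8, 1.9, 2.8]
opening: -0.0002
grasp_force: 1.4
```

Emit:
play_rows(
  increments=[
    [[0,0,0.5],[0,0,0],1],
    [[0,0,0.7],[0,0,0],1],
    [[0,0,0.7],[0,0,0],1],
  ],
)

```text
time: 22.8
ee_pos: [0.6221, 0.0651, 0.1798]
tcp_rot: [180.0, -0.0, 79.5]
wrist_force: [1.5, 1.7, 3.3]
opening: 0.0004
grasp_force: 1.5
```

Emit:
play_rows(
  increments=[
    [[0,0,0.5],[0,0,0],1],
    [[0,0,0.7],[0,0,0],1],
    [[0,0,0.7],[0,0,0],1],
  ],
)

```text
time: 23.1
ee_pos: [0.6221, 0.0651, 0.1796]
tcp_rot: [180.0, -0.0, 79.5]
wrist_force: [1.0, 1.4, 5.1]
opening: -0.0003
grasp_force: 2.7
```

Emit:
play_rows(
  increments=[
    [[0,0,0.5],[0,0,0],1],
    [[0,0,0.7],[0,0,0],1],
    [[0,0,0.7],[0,0,0],1],
  ],
)

```text
time: 23.4
ee_pos: [0.6221, 0.0652, 0.1795]
tcp_rot: [179.9, -0.0, 79.5]
wrist_force: [0.3, 1.6, 8.8]
opening: -0.0004
grasp_force: 4.5
```

The pad has met the canister. I'll press to about 13 N and hold.

Emit:
play_rows(
  increments=[
    [[0,0,0.4],[0,0,0],1],
    [[0,0,0.7],[0,0,0],1],
    [[0,0,0.8],[0,0,0],1],
    [[0,0,0.8],[0,0,0],1],
  ],
)

```text
time: 23.8
ee_pos: [0.6221, 0.0651, 0.1794]
tcp_rot: [179.9, -0.0, 79.5]
wrist_force: [-0.9, 1.2, 13.8]
opening: -0.0001
grasp_force: 6.5
```

Emit:
play_rows(
  increments=[
    [[0,0,0],[0,0,0],1],
    [[0,0,0],[0,0,0],1],
    [[0,0,0],[0,0,0],1],
    [[0,0,0],[0,0,0],1],
    [[0,0,0],[0,0,0],1],
    [[0,0,0],[0,0,0],1],
    [[0,0,0],[0,0,0],1],
  ],
)

```text
time: 24.5
ee_pos: [0.6221, 0.0652, 0.1794]
tcp_rot: [179.9, -0.0, 79.5]
wrist_force: [-1.5, 0.9, 13.3]
opening: -0.0003
grasp_force: 6.5
```

Emit:
play_rows(
  increments=[
    [[0,0,-0.7],[0,0,0],1],
    [[0,0,-1.4],[0,0,0],1],
    [[0,0,-2.2],[0,0,0],1],
    [[0,0,-4],[0,0,0],1],
    [[0,0,-7],[0,0,0],1],
    [[0,0,-10],[0,0,0],1],
    [[0,0,-14],[0,0,0],1],
    [[0,0,-20],[0,0,0],1],
    [[0,0,-50],[0,0,0],1],
    [[0,-30,-90],[0,0,0],1],
    [[0,-80,-90],[0,0,0],1],
    [[0,-130,-90],[0,0,0],1],
    [[0,-180,-90],[0,0,0],1],
    [[0,-220,-90],[0,0,0],1],
    [[0,-240,-90],[0,0,0],1],
    [[0,-240,-90],[0,0,0],1],
    [[0,-240,-90],[0,0,0],1],
  ],
)

```text
time: 26.2
ee_pos: [0.3861, 0.1089, 0.2682]
tcp_rot: [179.9, -0.0, 79.5]
wrist_force: [0.5, -0.8, 0.2]
opening: 0.0004
grasp_force: 0.0
```

```bash
python3 look.py; python3 - <<'E'
from m import *
p,D=camera("side"); cv2.imwrite("pics/side2.png",cv2.resize(p[100:350,120:380,::-1],None,fx=2.3,fy=2.3,interpolation=cv2.INTER_CUBIC))
p,D=camera("top");P,_=cloud("top",D);J=tojig(P,np.array([.5750,.0734]),np.radians(79.5))
s=(np.hypot(J[:,0],J[:,1]+.048)<.025)&(P[:,2]>.14);print("knob z",np.median(P[s,2]),s.sum())
E
```

```text
26.2 [0.38610586 0.10887382 0.26815816] [ 0.52500145 -0.79022046  0.22635359] tcp jig [0.00045658 0.19219568]
side [0.00105623 0.00174756]
top [0.00096378 0.00142856]
knob z 0.16981054420684882 182
```

View pics/side2.png

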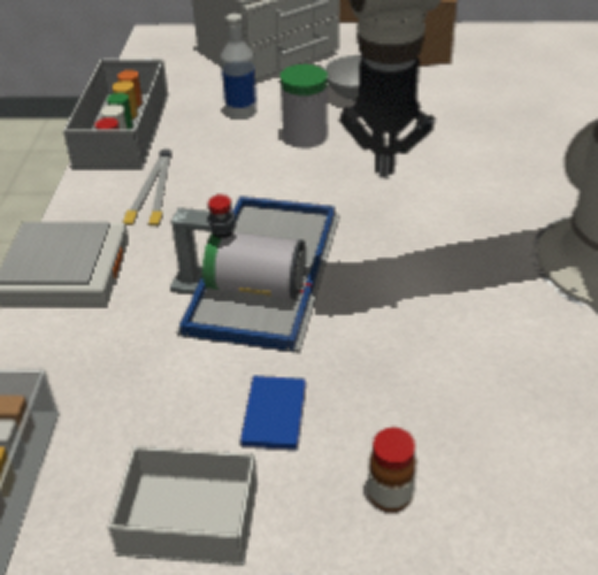

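The canister rests under the stamp on the line, with the body at about (255,265). The knob is back up at (220,205), the bystanders are where they were, and the arm is clear.

```bash
python3 -c "
from workcell import workorder
print(workorder.job_done())"
```

```text
the job is handed in; nothing more can be done
None
```

The job is handed in: the canister rests within about 1 mm of the red line, was stamped at about 13.5 N on the knob for about a second, the knob sprang back up, and the bystander items look undisturbed.

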